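# Clamp a glass bottle on the shaker with the cam lever

## Robot

A 6-joint arm with a two-finger parallel gripper is mounted at the origin on a cart in front of the work surface, level with it; the furniture and walls round the work are solid. World frame = base frame: x ahead of the robot, y to its left, z up, the work surface at z = 0. Lengths are in m, angles in rad, forces in N, time in s.
With the tool pointing down it reaches from about 0.35 to 0.975 m from the base axis. Payload 4.9 kg.
Tool frame: the origin (TCP) lies between the finger pads; the fingertips stand 25 mm ahead of it and the grasp point (between the pads) lies 6 mm ahead of it; z points along the fingers, y is the line along which they close (so a half turn about z gives the same grasp; the last joint's range is limited). The gripper opens to 85 mm and grips with 20 to 120 N. Pads are 22 mm wide; open, the fingers measure 114 mm over their backs; the gripper's body (76 mm by 85 mm) begins 54 mm behind the grasp point. The pads swing forward as they close: fully open they stand 13 mm farther back than shut.
Start: joints at [-1.423, 0.053, 1.613, -0, 1.476, -0.119], TCP at [0.165, -0.603, 0.256] pointing down, gripper open.
Joint ranges: [-3.01, 3.01], [-1.01, 2.22], [0.06, 2.58], [-1.02, 4.17], [0.09, 2.62], [-3.14, 3.14]. Speed limits (rad/s): [2.57, 2.57, 3.14, 3.14, 3.14, 3.14].

## Interface

Orientations are given as a unit quaternion [w, x, y, z].
In Python, from plant import manip gives the robot as it stands.
- The arm moves only by the shell command python3 -m inch 'ROWS'. ROWS is JSON, a list of rows, each a list of 3 entries, a list of its own where there are three numbers: the shift along the tool's x, y, z in m, then the turn, a rotation vector about the tool's x, y, z in rad, then the opening, from 0 (shut) to 1 (fully open). A call has 1 to 8 rows; each row shifts and turns the commanded pose from where the row before left it, along the tool's axes as they then stand; what a row does not reach is not made up. A row lasts 1/10 s, in which the tool goes at most 50 mm and 8.59 degrees, less where a joint would pass 70% of its speed; a pose out of reach is approached as far as the arm can. A call with a gripper value outside its range is refused whole. The fingers move at their own pace and stop on an object; the grip force is fixed at half the most. Time passes only in rows, so rows that do not move let the fingers close. It gives the time, the measured TCP pose, the force, the opening and the grip force at its end, in the units of the state.
- manip.state(): the state, without advancing time (a new reading comes with each control period).
- manip.grab_frame(name): name is "side" or "top"; returns (picture, depth): 420x560x3 uint8, red, green, blue; 420x560 float32, m along the optical axis (not along the pixel's ray), 0 where there is no reading.
- manip.camera_params(name): a dict with "camera_matrix" (3x3 intrinsics, pixels), "rvec" (rotation vector, rad) and "tvec" (3), from world to camera coordinates, as OpenCV has them. Camera axes: x right, y down, z forward; pixel columns grow to the right and rows downward; lengths in m; the calibration is good to about 2 mm. A picture is of the moment at which its call begins. camera_params takes no time and is no camera call.
- manip.job_done(): hands the job in; it is judged then, once.
Trained networks look in the newest picture that a camera, given by its name, has taken for a name from the list of things; names that differ only in an ending like _2 or _b are one class to them, and where a whole thing is asked for, a point or a joint stands for the part that bears it (a point fixed in the world has none). Each returns a list of dicts, best first, with "score" (0 to 1); they miss things now and then, are a little off and sometimes report something else, mostly with a low value. They report only what shows in the picture. A call takes as long as a camera call.
- manip.look_for(camera, label): "point" ([x, y, z] in m, in world coordinates, good to about 4 mm: the middle of the surface that is visible of it).
The state is a dict: "time": time; "joint_pos": joint angles; "joint_vel": joint speeds; "joint_efforts": joint torques, N m; "tool_pos": TCP position; "tool_rot": TCP orientation; "contact_force": force on the tool from outside, world axes, zero at the start; "ft_torque": the same for the moment, N m; "gripper_width": opening from 0.0 (shut) to 1.0 (fully open); "grasp_force": force on a finger pad.
Only numpy, scipy, OpenCV 4.12 (cv2) and the standard library are available. Lean on these libraries where they do the work, as an engineer would, in place of code of your own. Each camera call takes 0.05 s, during which the arm holds its last target. There are 200 camera calls.

## Task

The blue-capped glass bottle stands loose on the shaker platform: push the clamp rod by its black knob until the sprung black jaw has seated the bottle in the V-rest and presses on it snugly (a few newtons, so that it cannot rattle, but gently, because it is glass), then flip the red cam lever over centre to its stop so that it locks the rod. Slide the rod while the lever is still open, keep the bottle upright, do not ram the lever against its stop, and leave the other things on the bench where they stand.

Things in the scene. Friction and masses are not known exactly. Their poses are not given: they have to be found in the camera images.
- shaker: low white bench shaker with an aluminium platform full of small holes, 230 x 110 mm, its top 100 mm above the bench; fixed, it does not shake. Origin on the bench under the platform's centre; x runs along the clamp rod from the black knob towards bottle and V-rest, y to the side with control panel and lever, z up.
- rod_guide (a point): centre of the grey guide block (36 x 44 mm, top 162 mm above the bench) on the rod's axis, 53 mm behind the shaker's origin. The 12 mm steel clamp rod slides through it along the shaker's x, 142 mm above the bench. A blue box and an open carton stand close to both sides of the lever. With the lever open the rod slides at a steady drag of about 8 N and stays where it is left; travel 46 mm.
- rest_slot (a point): middle of the slots in which the grey V-rest is bolted (fixed; 90 degree V open towards the jaw, lined with smooth black plastic, about 67 mm wide, 50 mm tall). The bottom of its V stands on the rod's line within 7 mm before or behind this point along the rod; it is not measured, so where the bottle seats must be felt.
- bottle: amber glass bottle with a blue cap, 48 mm diameter, 98 mm tall, 0.11 to 0.22 kg; origin at the centre of its underside, z up. It stands on the platform between jaw and V-rest, some 8 to 25 mm short of its seat and up to 5 mm off the rod's line. Its glass must not get more than 16 N from the jaw.
- knob_end (a point): round black plastic knob, 28 mm diameter, 20 mm long, on the free end of the clamp rod; this point is the centre of its flat outer end face, x along the rod towards the bottle (the way to push). The platform's edge lies about 20 to 27 mm on from this face, 42 mm lower. Pushing with 13 to 16 N in all (8 N of it drag) leaves the bottle snug.
- jaw_pad: smooth black jaw pad, 40 mm wide, 36 mm tall, on the rod's bottle end; origin at the centre of its face, x towards the bottle. It is sprung on the rod: yields 1 mm for each 6 N, 4.5 mm at most. When the knob is let go, the rod's drag keeps up to about 7 N on the bottle, and so does the closed lever. Snug is 3 N or more left on the bottle.
- clamp_lever: red cam lever with a black inlay on a steel boss beside the guide block: a bar 11 mm wide and 14 mm tall, its middle 142 mm above the bench (35 mm free under it), ending 68 mm from its vertical pivot pin. Origin on the pivot (53 mm behind, 36 mm beside the shaker's origin), x along the bar outwards, z up. To close it push its side face towards its own +y. Over 35 N on it is ramming.
- lever_angle (a joint): cam lever angle (rad): 0 open (1.75 rad counterclockwise from the shaker's x axis), growing counterclockwise from above to 1.52 at its stop, where it lies along the rod beside the knob. Starts open. It resists with up to about 15 N (pushed 52 mm from the pivot) near 0.7; dead centre is at 1.2, beyond it snaps to the stop by itself; let go before, it springs back open.
- beaker: small clear beaker, 57 mm wide, 69 mm tall, on the bench; leave alone; origin at the centre of its underside
- timer: white bench timer, 45 x 60 x 18 mm, on the bench; leave alone; origin at the centre of its underside
- vial_amber: amber vial with a red cap, 33 mm wide, 80 mm tall, on the bench; leave alone; origin at the centre of its underside

How it is judged:
By the outcome, as a careful person would: the job done as asked, in the order asked, and still so for the second after the job is handed in, with the robot touching nothing.
It also fails if it takes over 56 s, if anything falls off the work surface, if the arm or the gripper's body presses on something with over 40 N, if the wrist force passes 120 N, or if a joint passes its speed limit or range.

## Working session

There is one attempt and no reset: what is moved stays moved. The work goes in short steps, Python scripts to look and compute and a shell command to move; the robot and the scene stay as the last step left them, time stands still between calls to the robot, and variables do not carry over. Pictures are saved under pics/ and viewed, at most 10 in all, crops included, and the job is handed in when it is done.

```bash
mkdir -p pics; ls; cat > h.py <<'E'
from plant import manip
import numpy as np, cv2
def cam(n):
    p=manip.camera_params(n); K=np.array(p["camera_matrix"]); R=cv2.Rodrigues(np.array(p["rvec"],float))[0]; t=np.array(p["tvec"],float).ravel()
    return K,R,t
def world(n,depth):
    K,R,t=cam(n); v,u=np.mgrid[:depth.shape[0],:depth.shape[1]]
    c=np.stack([(u-K[0,2])/K[0,0]*depth,(v-K[1,2])/K[1,1]*depth,depth],-1)
    return (c-t)@R
def snap(n,f):
    im,d=manip.grab_frame(n); cv2.imwrite(f"pics/{f}.png",im[:,:,::-1]); np.save(f"{f}.npy",d); return im,d
E
python3 - <<'E'
from h import *
for n in("top","side"):
    snap(n,n+"1"); K,R,t=cam(n); print(n,K[0,0],-R.T@t)
    for l in["shaker","rod_guide","rest_slot","bottle","knob_end","jaw_pad","clamp_lever","beaker","timer","vial_amber"]:
        r=manip.look_for(n,l); print(l,[(np.round(x["point"],3).tolist(),round(x["score"],2)) for x in r[:2]])
s=manip.state(); print({k:np.round(v,3) for k,v in s.items()})
E
```

```text
pics
top 393.9451773487664 [ 0.43034026 -0.16636106  0.9508486 ]
shaker [([0.58, -0.241, 0.101], 0.71)]
rod_guide [([0.58, -0.244, 0.094], 0.86)]
rest_slot [([0.578, -0.243, 0.103], 0.74)]
bottle [([0.571, -0.174, 0.174], 0.74)]
knob_end [([0.589, -0.244, 0.147], 0.64)]
jaw_pad []
clamp_lever [([0.519, -0.279, 0.149], 0.48)]
beaker [([0.373, -0.331, 0.014], 0.87)]
timer [([0.37, -0.255, 0.019], 0.77)]
vial_amber [([0.653, -0.006, 0.081], 0.49)]
side 503.1157290445206 [ 0.54651694 -0.99486691  0.82227771]
shaker [([0.59, -0.29, 0.1], 0.93)]
rod_guide [([0.584, -0.291, 0.096], 0.78), ([0.657, -0.011, 0.054], 0.43)]
rest_slot [([0.586, -0.295, 0.103], 0.95)]
bottle [([0.584, -0.188, 0.17], 0.64)]
knob_end [([0.59, -0.293, 0.15], 0.92), ([0.657, -0.012, 0.054], 0.36)]
jaw_pad []
clamp_lever [([0.528, -0.285, 0.146], 0.54)]
beaker []
timer []
vial_amber [([0.659, -0.009, 0.055], 0.83), ([0.59, -0.292, 0.1], 0.26)]
{'time': np.float64(1.1), 'joint_pos': array([-1.423,  0.053,  1.613, -0.   ,  1.476, -0.119]), 'joint_vel': array([-0.001,  0.001,  0.   ,  0.001,  0.001,  0.   ]), 'joint_efforts': array([-0.0000e+00, -3.9369e+01, -3.7047e+01, -0.0000e+00,  1.0000e-03,
        0.0000e+00]), 'tool_pos': array([ 0.165, -0.603,  0.256]), 'tool_rot': array([-0.   ,  0.991,  0.133, -0.   ]), 'contact_force': array([-0.816,  0.373,  1.016]), 'ft_torque': array([ 0.006, -0.021,  0.043]), 'grasp_force': np.float64(0.0), 'gripper_width': np.float64(1.0)}
```

```bash
python3 - <<'E'
import cv2
for n,(a,b,c,d) in dict(top1=(150,400,130,430),side1=(100,350,130,430)).items():
    im=cv2.imread(f"pics/{n}.png"); 
    cv2.imwrite(f"pics/{n}v.png",im)
E
```

```text
(no output)
```

View pics/top1.png

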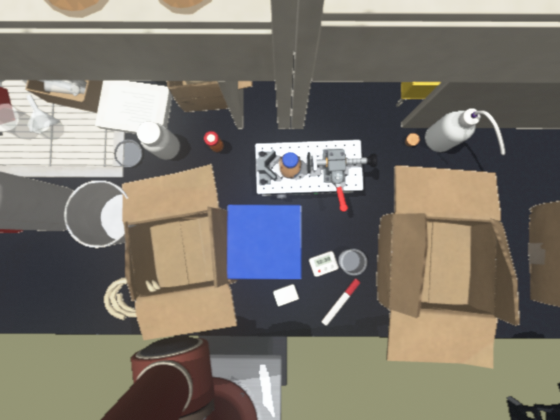

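View pics/side1.png

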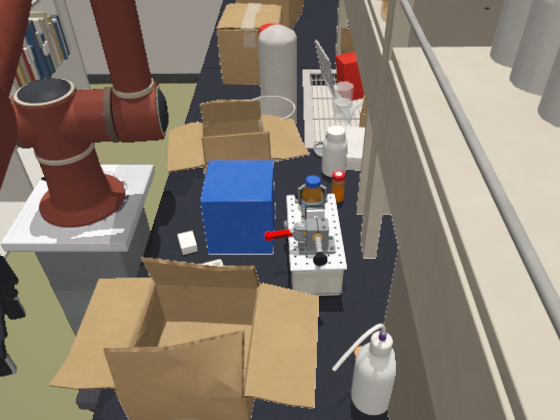

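The top view shows the shaker at (310,167): the knob is on the right (370,160), the bottle at (291,163), and the red lever points to the robot (343,205). The blue box is at (265,242), the carton at (445,265), and a post and shelf stand behind. The side view confirms this, with the knob at (320,259) and the lever at (280,235). Next I'll build a metric height map.

```bash
python3 - <<'E'
from h import *
P=[];C=[]
for n in("top","side"):
    w=world(n,np.load(n+"1.npy")); im=cv2.imread(f"pics/{n}1.png"); ok=np.load(n+"1.npy")>0
    P.append(w[ok]);C.append(im[ok])
    q=w[ok]; m=(abs(q[:,2]-.1)<.006)&(abs(q[:,0]-.58)<.1)&(abs(q[:,1]+.25)<.16)
    print(n,"plat",cv2.minAreaRect(q[m][:,:2].astype(np.float32)),np.median(q[m][:,2]))
    b=C[-1].astype(int)
    reg=(abs(q[:,0]-.56)<.14)&(abs(q[:,1]+.25)<.2)&(q[:,2]>.1)
    red=reg&(b[:,2]>130)&(b[:,1]<60)&(b[:,0]<70); r=q[red]
    print("red",len(r),r.min(0).round(3),r.max(0).round(3),np.median(r,0).round(3)); c=cv2.fitLine(r[:,:2].astype(np.float32),cv2.DIST_HUBER,0,.01,.01).ravel();print(c)
    bl=reg&(b[:,0]>110)&(b[:,2]<60)&(q[:,1]>-.22)&(q[:,0]>.53); r=q[bl]; print("cap",len(r),r.mean(0).round(3),r.min(0).round(3),r.max(0).round(3))
    kn=reg&(b.max(1)<60)&(q[:,1]<-.3)&(q[:,2]>.12)&(q[:,2]<.17)&(q[:,0]>.54); r=q[kn]; print("knob",len(r),r.min(0).round(3),r.max(0).round(3),np.median(r,0).round(3)) if len(r) else 0
P=np.concatenate(P);
# height map 10 mm
H=np.full((70,100),0.0)
for (x,y,z) in P:
    i=int((x-.2)/.01);j=int((y+.85)/.01)
    if 0<=i<70 and 0<=j<100 and z<1: H[i,j]=max(H[i,j],z)
np.save("H.npy",H)
print("max h cm; cols y from -.85 step .03; rows x")
Hc=H[:69].reshape(23,3,100)[:,:,:99].reshape(23,3,33,3).max((1,3))
print("     "+" ".join(f"{int(-85+3*j):3d}" for j in range(33)))
for i in range(23): print(f"{.2+.03*i:.2f} "+" ".join(f"{int(round(v*100)):3d}" for v in Hc[i]))
E
```

```text
top plat ((0.5851578712463379, -0.24994291365146637), (0.314045250415802, 0.15490840375423431), 79.97308349609375) 0.10123391378683438
red 1 [ 0.509 -0.277  0.145] [ 0.509 -0.277  0.145] [ 0.509 -0.277  0.145]
[ 0.9018342   0.43208227  0.5092865  -0.27720958]<stdin>:12: RuntimeWarning: Mean of empty slice.
  ret = um.true_divide(
Traceback (most recent call last):
ValueError: zero-size array to reduction operation minimum which has no identity
```

```bash
python3 - <<'E'
from h import *
P=[]
for n in("top","side"):
    d=np.load(n+"1.npy");w=world(n,d); im=cv2.imread(f"pics/{n}1.png"); hsv=cv2.cvtColor(im,cv2.COLOR_BGR2HSV).astype(int)
    ok=d>0
    reg=ok&(abs(w[...,0]-.57)<.14)&(abs(w[...,1]+.25)<.2)&(w[...,2]>.08); P.append(w[ok])
    h,s,v=hsv[...,0],hsv[...,1],hsv[...,2]
    masks=dict(plat=reg&(abs(w[...,2]-.1)<.006)&(v>150)&(s<60),
      red=reg&((h<8)|(h>172))&(s>150)&(v>90)&(w[...,0]<.57),
      cap=reg&(h>100)&(h<130)&(s>130)&(w[...,0]>.54)&(w[...,1]>-.23),
      knob=reg&(v<70)&(w[...,1]<-.3)&(w[...,2]>.12)&(w[...,2]<.175)&(w[...,0]>.55))
    for k,m in masks.items():
        m=cv2.morphologyEx(m.astype(np.uint8),cv2.MORPH_OPEN,np.ones((3,3))) if k=='plat' else m
        q=w[m>0]; 
        if len(q)<3: print(n,k,len(q)); continue
        print(n,k,len(q),q.min(0).round(3),q.max(0).round(3),np.median(q,0).round(3), cv2.minAreaRect(q[:,:2].astype(np.float32)), cv2.fitLine(q[:,:2].astype(np.float32),cv2.DIST_HUBER,0,.01,.01).ravel().round(3))
P=np.concatenate(P); P=P[(P[:,0]>.2)&(P[:,0]<.89)&(P[:,1]>-.85)&(P[:,1]<.14)&(P[:,2]<1.2)&(P[:,2]>-.1)]
H=np.zeros((23,33)); np.maximum.at(H,(((P[:,0]-.2)/.03).astype(int),((P[:,1]+.85)/.03).astype(int)),P[:,2])
print("     "+" ".join(f"{-85+3*j:3d}" for j in range(33)))
for i in range(23): print(f"{.2+.03*i:.2f} "+" ".join(f"{int(round(x*100)):3d}" for x in H[i]))
im=cv2.imread("pics/top1.png")[100:300,200:440]; im2=cv2.imread("pics/side1.png")[150:310,190:390]
cv2.imwrite("pics/c1.png",np.hstack([cv2.resize(im,(480,400),interpolation=cv2.INTER_CUBIC)[:, :400],cv2.resize(im2,(400,400),interpolation=cv2.INTER_CUBIC)]))
E
```

```text
top plat 2855 [ 0.532 -0.332  0.095] [ 0.651 -0.099  0.106] [ 0.581 -0.218  0.101] ((0.5911777019500732, -0.2167780101299286), (0.11057379841804504, 0.23006828129291534), 2.9214391708374023) [ 0.26  -0.966  0.582 -0.223]
top red 120 [ 0.492 -0.291  0.146] [ 0.538 -0.273  0.155] [ 0.513 -0.281  0.15 ] ((0.5151193141937256, -0.2817997634410858), (0.046680472791194916, 0.01331116259098053), 9.038817405700684) [ 0.977  0.215  0.513 -0.281]
top cap 161 [ 0.573 -0.189  0.195] [ 0.599 -0.162  0.202] [ 0.586 -0.175  0.198] ((0.5859971642494202, -0.1752924621105194), (0.0262194462120533, 0.026104548946022987), 46.28099822998047) [ 0.201 -0.98   0.586 -0.175]
top knob 102 [ 0.584 -0.352  0.142] [ 0.609 -0.335  0.159] [ 0.595 -0.344  0.152] ((0.596158504486084, -0.34296199679374695), (0.024773472920060158, 0.017463168129324913), 2.842972993850708) [ 0.995  0.097  0.596 -0.344]
side plat 1757 [ 0.53  -0.335  0.095] [ 0.647 -0.1    0.105] [ 0.612 -0.255  0.1  ] ((0.588347852230072, -0.21788093447685242), (0.10993853211402893, 0.23254236578941345), 2.55907940864563) [ 0.275  0.962  0.603 -0.217]
s
[... 3250 characters left out ...]
 47  51  50  51
0.74   0   0  49  49  49  49  49  49  49  49  49  49  49  49  49  49  49  49  49  49  49  56   1   0   1  12  20  15  15  15  15  14   5
0.77   0   0   0   0  49  49  49  49  49  49  49  49  49  49  49  49  49  49  49  49  49  56   0   1   1  12  12   0  12  12  12  12   5
0.80   0   0   0   0   0   0   0  49  49  49  49  49  49  49  49  49  49  49  49  49  49  56  31   1   1   1   0   0   0   0   1   5   1
0.83   0   0   0   0   0   0   0   0   0  49  49  49  49  56  57  49  61  60  59  58  57  56  31   0   0   0   0   0   0   0   0   0   0
0.86   0   0   0   0   0   0   0   0   0   0   0   0  49  54  49  61  61   0  59   0   0  56   0   0   0   0   0   0   0   0   0   0   0
```

View pics/c1.png

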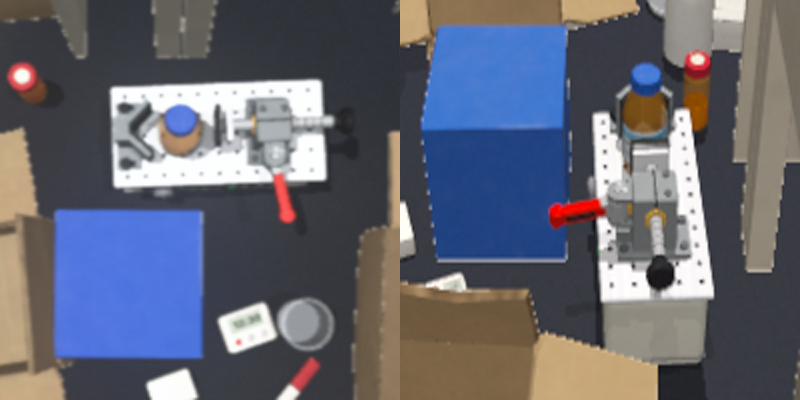

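Knob face is at about (0.596, -0.355), rod heading 92.75°, and the lever pivot about (0.556, -0.272). The tall parts (carton 0.22 m, box 0.17 m) clear at z=0.30. I'll raise the arm, travel there, and turn the tool so its x lies along the rod.

```bash
python3 -m inch '[[[0,0,-0.05],[0,0,0],0],[[0.04,-0.0084,0],[0,0,0],0],[[0.04,-0.0084,0],[0,0,0],0],[[0.04,-0.0084,0],[0,0,0],0],[[0.04,-0.0084,0],[0,0,0],0],[[0.04,-0.0084,0],[0,0,0],0],[[0.04,-0.0084,0],[0,0,0],0]]'
python3 -m inch '[[[0.04,-0.0084,0],[0,0,0],0],[[0.04,-0.0084,0],[0,0,0],0],[[0.04,-0.0084,0],[0,0,0],0],[[0.04,-0.0084,0],[0,0,0],0],[[0.04,-0.0084,0],[0,0,0],0],[[0.03,-0.0084,0],[0,0,0],0]]'
python3 -m inch '[[[0,0,0],[0,0,-0.15],0],[[0,0,0],[0,0,-0.15],0],[[0,0,0],[0,0,-0.15],0],[[0,0,0],[0,0,-0.15],0],[[0,0,0],[0,0,-0.15],0],[[0,0,0],[0,0,-0.15],0],[[0,0,0],[0,0,-0.15],0],[[0,0,0],[0,0,-0.15],0]]'
python3 -m inch '[[[0,0,0],[0,0,-0.15],0],[[0,0,0],[0,0,0],0],[[0,0,0],[0,0,0],0]]'
```

```text
time: 1.8
tool_pos: [0.3843, -0.4901, 0.3065]
tool_rot: [0.0, 0.991, 0.133, 0.0]
contact_force: [0.7, -0.4, -0.5]
gripper_width: 0.001
grasp_force: 0.0
time: 2.4
tool_pos: [0.5935, -0.3803, 0.3061]
tool_rot: [-0.0, 0.991, 0.134, 0.0]
contact_force: [0.8, -0.0, -0.2]
gripper_width: -0.001
grasp_force: 0.0
time: 3.2
tool_pos: [0.5916, -0.3817, 0.3062]
tool_rot: [-0.0, 0.741, 0.672, -0.0]
contact_force: [0.6, 0.4, 0.9]
gripper_width: 0.003
grasp_force: 0.0
time: 3.5
tool_pos: [0.5916, -0.3817, 0.3062]
tool_rot: [-0.0, 0.692, 0.722, -0.0]
contact_force: [-0.5, -0.9, -0.1]
gripper_width: 0.001
grasp_force: 0.0
```

```bash
python3 -m inch '[[[0,0.0045,0.03],[0,0,0],0],[[0,0,0.03],[0,0,0],0],[[0,0,0.03],[0,0,0],0],[[0,0,0.03],[0,0,0],0],[[0,0,0.02],[0,0,0],0],[[0,0,0.016],[0,0,0],0],[[0,0,0],[0,0,0],0]]'
python3 - <<'E'
from h import *
a,_=snap("side","side2");b,_=snap("top","top2")
im=np.hstack([cv2.resize(a[60:340,180:440,::-1],(390,420)),cv2.resize(b[40:280,200:420,::-1],(385,420))]);cv2.imwrite("pics/c2.png",im)
E
```

```text
time: 4.2
tool_pos: [0.5948, -0.3805, 0.147]
tool_rot: [-0.003, 0.691, 0.723, -0.0]
contact_force: [0.9, -0.8, 0.2]
gripper_width: 0.003
grasp_force: 0.0
```

View pics/c2.png

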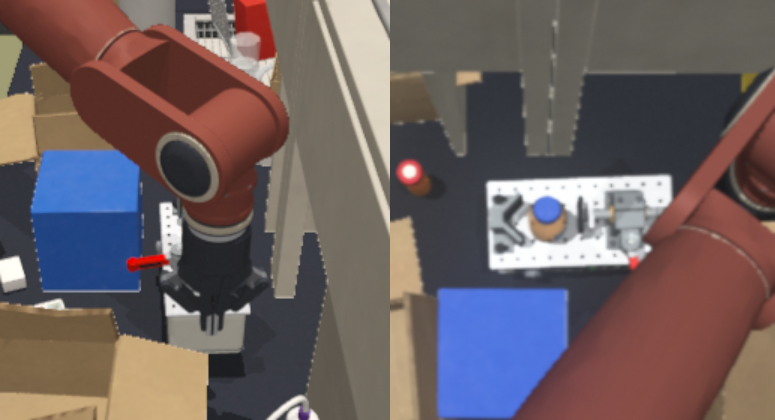

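Side view: the shut fingers at (212,315) stand just in front of the knob and nothing is touching. I'll push along tool x now and watch the force.

```bash
python3 -m inch '[[[0.004,0,0],[0,0,0],0],[[0.004,0,0],[0,0,0],0],[[0.002,0,0],[0,0,0],0],[[0.002,0,0],[0,0,0],0]]'
python3 -m inch '[[[0.002,0,0],[0,0,0],0],[[0.002,0,0],[0,0,0],0]]'
python3 -m inch '[[[0.002,0,0],[0,0,0],0],[[0.002,0,0],[0,0,0],0]]'
```

```text
time: 4.7
tool_pos: [0.5958, -0.3693, 0.1511]
tool_rot: [0.001, 0.691, 0.723, 0.0]
contact_force: [0.4, -0.0, -0.1]
gripper_width: -0.001
grasp_force: 0.0
time: 4.9
tool_pos: [0.5953, -0.3654, 0.1504]
tool_rot: [0.0, 0.691, 0.723, -0.0]
contact_force: [-0.3, -0.1, 0.1]
gripper_width: 0.002
grasp_force: 0.0
time: 5.1
tool_pos: [0.5952, -0.3637, 0.1504]
tool_rot: [0.002, 0.691, 0.723, -0.001]
contact_force: [1.6, -9.2, -2.5]
gripper_width: -0.001
grasp_force: 4.1
```

```bash
for i in 1; do python3 -m inch '[[[0.002,0,0],[0,0,0],0],[[0.002,0,0],[0,0,0],0],[[0.002,0,0],[0,0,0],0],[[0.002,0,0],[0,0,0],0]]'; done | grep -E "pos|cont"
python3 -m inch '[[[0.002,0,0],[0,0,0],0],[[0.002,0,0],[0,0,0],0],[[0.002,0,0],[0,0,0],0],[[0.002,0,0],[0,0,0],0]]' | grep -E "pos|cont|rot"
```

```text
tool_pos: [0.5948, -0.356, 0.1504]
contact_force: [1.2, -8.8, -3.7]
tool_pos: [0.5945, -0.3482, 0.1505]
tool_rot: [0.003, 0.691, 0.723, -0.002]
contact_force: [1.4, -9.4, -3.1]
```

```bash
python3 - <<'E'
from h import *
b,d=snap("top","top3");w=world("top",d)
cv2.imwrite("pics/c3.png",cv2.resize(b[110:220,240:400,::-1],(800,550),interpolation=cv2.INTER_CUBIC))
q=w[(d>0)&(abs(w[...,0]-.59)<.035)&(w[...,1]>-.25)&(w[...,1]<-.09)&(w[...,2]>.11)]
for y in np.arange(-.25,-.09,.004):
    s=q[abs(q[:,1]-y)<.002]; 
    if len(s): print(f"{y:.3f} {s[:,2].max():.3f}",end=" | ")
E
```

```text
-0.250 0.472 | -0.246 0.471 | -0.242 0.150 | -0.238 0.152 | -0.234 0.152 | -0.230 0.152 | -0.226 0.150 | -0.222 0.150 | -0.218 0.151 | -0.214 0.151 | -0.210 0.162 | -0.206 0.161 | -0.202 0.164 | -0.198 0.164 | -0.194 0.165 | -0.190 0.169 | -0.186 0.190 | -0.182 0.201 | -0.178 0.202 | -0.174 0.202 | -0.170 0.201 | -0.166 0.201 | -0.162 0.201 | -0.158 0.201 | -0.154 0.198 | -0.150 0.174 | -0.146 0.164 | -0.142 0.152 | -0.138 0.154 | -0.134 0.153 | -0.130 0.153 | -0.126 0.154 | -0.122 0.153 | -0.118 0.153 | -0.114 0.154 | -0.110 0.155 | -0.106 0.149 |
```

View pics/c3.png

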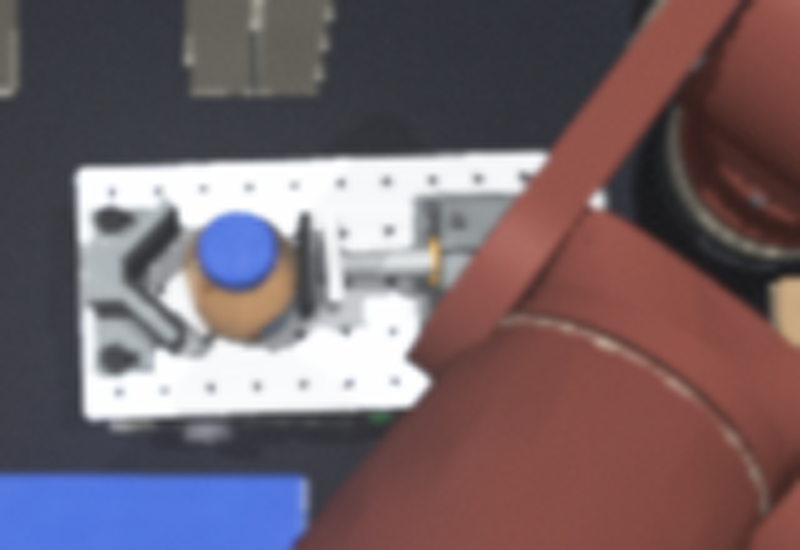

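The crop shows the jaw (305,262) right at the bottle's side, with the bottle axis near y=-0.170 and the V ahead at (130,265). I'll keep pushing gently.

```bash
python3 -m inch '[[[0.001,0,0],[0,0,0],0],[[0.001,0,0],[0,0,0],0],[[0.001,0,0],[0,0,0],0]]' | grep -E "pos|cont"
python3 -m inch '[[[0.001,0,0],[0,0,0],0],[[0.001,0,0],[0,0,0],0]]' | grep -E "pos|cont"
python3 -m inch '[[[0.001,0,0],[0,0,0],0],[[0.001,0,0],[0,0,0],0]]' | grep -E "pos|cont"
```

```text
tool_pos: [0.5944, -0.3452, 0.1505]
contact_force: [1.6, -7.7, -2.9]
tool_pos: [0.5943, -0.3432, 0.1505]
contact_force: [0.9, -9.2, -2.9]
tool_pos: [0.5942, -0.3412, 0.1504]
contact_force: [1.7, -8.3, -3.2]
```

```bash
python3 -m inch '[[[0.001,0,0],[0,0,0],0],[[0.001,0,0],[0,0,0],0]]' | grep -E "pos|cont"
python3 -m inch '[[[0.0005,0,0],[0,0,0],0],[[0.0005,0,0],[0,0,0],0]]' | grep -E "pos|cont"
python3 -m inch '[[[0.0005,0,0],[0,0,0],0],[[0.0005,0,0],[0,0,0],0]]' | grep -E "cont"
python3 -m inch '[[[0.0005,0,0],[0,0,0],0],[[0.0005,0,0],[0,0,0],0]]' | grep -E "pos|cont"
```

```text
tool_pos: [0.5941, -0.3392, 0.1505]
contact_force: [1.5, -8.4, -2.9]
tool_pos: [0.594, -0.3382, 0.1505]
contact_force: [1.3, -9.2, -2.9]
contact_force: [1.2, -9.9, -3.5]
tool_pos: [0.594, -0.3365, 0.1505]
contact_force: [2.4, -9.6, -2.7]
```

```bash
python3 -m inch '[[[0.0005,0,0],[0,0,0],0],[[0.0005,0,0],[0,0,0],0]]' | grep -E "pos|cont"
python3 -m inch '[[[0.0005,0,0],[0,0,0],0]]' | grep -E "pos|cont"
```

```text
tool_pos: [0.5939, -0.3356, 0.1505]
contact_force: [1.8, -8.7, -3.3]
tool_pos: [0.5939, -0.3351, 0.1505]
contact_force: [1.7, -9.0, -2.9]
```

```bash
python3 - <<'E'
from h import *
b,d=snap("top","top4");w=world("top",d); hsv=cv2.cvtColor(b,cv2.COLOR_RGB2HSV)
m=(hsv[...,0]>100)&(hsv[...,0]<130)&(hsv[...,1]>130)&(abs(w[...,0]-.585)<.04)&(w[...,2]>.15)
print(len(w[m]),w[m].mean(0),w[m].max(0))
for f in("top1","top3"):
    d=np.load(f+".npy");w=world("top",d);h=cv2.cvtColor(cv2.imread(f"pics/{f}.png"),cv2.COLOR_BGR2HSV)
    m=(h[...,0]>100)&(h[...,0]<130)&(h[...,1]>130)&(abs(w[...,0]-.585)<.04)&(w[...,2]>.15);print(f,w[m].mean(0))
cv2.imwrite("pics/c4.png",cv2.resize(b[120:210,240:350,::-1],(733,600),interpolation=cv2.INTER_CUBIC))
E
```

```text
168 [ 0.58776687 -0.1562974   0.19842568] [ 0.60032617 -0.14243952  0.20106978]
top1 [ 0.58579555 -0.17508682  0.19856727]
top3 [ 0.58570467 -0.16947829  0.19868817]
```

View pics/c4.png

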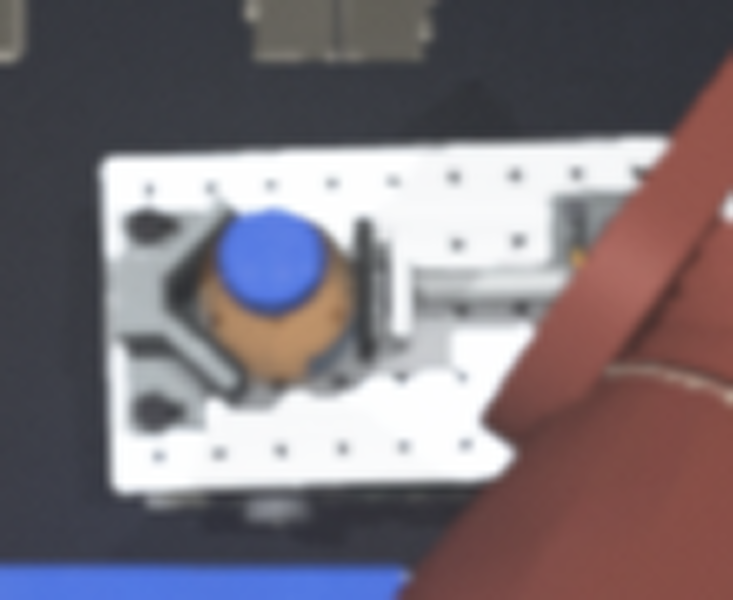

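The bottle has moved 19 mm and shifted about 2 mm sideways onto the rod line, and the V arms touch it (crop at 230,230 and 230,375). It's nearly seated, so I'll go on in small steps.

```bash
python3 -m inch '[[[0.0005,0,0],[0,0,0],0],[[0,0,0],[0,0,0],0]]' | grep -E "pos|cont"
python3 -m inch '[[[0.0005,0,0],[0,0,0],0],[[0,0,0],[0,0,0],0]]' | grep -E "pos|cont"
```

```text
tool_pos: [0.5939, -0.3345, 0.1505]
contact_force: [1.3, -9.1, -3.3]
tool_pos: [0.5939, -0.334, 0.1505]
contact_force: [1.9, -9.6, -3.5]
```

```bash
python3 -m inch '[[[0.0005,0,0],[0,0,0],0],[[0,0,0],[0,0,0],0]]' | grep -E "pos|cont"
python3 -m inch '[[[0.0005,0,0],[0,0,0],0],[[0,0,0],[0,0,0],0]]' | grep -E "pos|cont"
```

```text
tool_pos: [0.5938, -0.3338, 0.1505]
contact_force: [1.2, -10.8, -2.9]
tool_pos: [0.5938, -0.3336, 0.1505]
contact_force: [2.4, -11.3, -4.2]
```

```bash
python3 -m inch '[[[0.0005,0,0],[0,0,0],0],[[0,0,0],[0,0,0],0]]' | grep -E "pos|cont"
python3 -m inch '[[[0.0005,0,0],[0,0,0],0],[[0,0,0],[0,0,0],0]]' | grep -E "pos|cont"
```

```text
tool_pos: [0.5938, -0.3334, 0.1505]
contact_force: [3.1, -12.1, -4.5]
tool_pos: [0.5938, -0.3332, 0.1505]
contact_force: [2.4, -12.4, -5.2]
```

```bash
python3 -m inch '[[[0.0005,0,0],[0,0,0],0],[[0,0,0],[0,0,0],0]]' | grep -E "pos|cont"
python3 -m inch '[[[0.0005,0,0],[0,0,0],0],[[0,0,0],[0,0,0],0]]' | grep -E "pos|cont"
python3 - <<'E'
from h import *
import time
for i in range(4):
    manip.look_for("top","bottle") if 0 else manip.grab_frame("top"); print(np.round(manip.state()["contact_force"],1))
E
```

```text
tool_pos: [0.5938, -0.333, 0.1506]
contact_force: [3.6, -12.8, -5.6]
tool_pos: [0.5938, -0.3328, 0.1506]
contact_force: [3.5, -13.8, -5.7]
[  2.3 -15.1  -6.4]
[  3.6 -15.   -5.7]
[  2.8 -14.8  -5.1]
[  3.5 -14.5  -5.8]
```

The steady push is about 14.8 N, so roughly 6.8 N is on the bottle. I'll back off, rise, and go to the lever's far side.

```bash
python3 -m inch '[[[-0.003,0,0],[0,0,0],0],[[-0.01,0,0],[0,0,0],0],[[0,0,-0.03],[0,0,-0.1],0],[[0,0,-0.04],[0,0,-0.085],0],[[0,0,-0.03],[0,0,0],0],[[0.036,-0.024,0],[0,0,0],0],[[0.036,-0.024,0],[0,0,0],0],[[0.036,-0.024,0],[0,0,0],0]]'
python3 -m inch '[[[0,0,0],[0,0,0],0],[[0,0,0],[0,0,0],0]]'
python3 - <<'E'
from h import *
b,d=snap("side","side5");w=world("side",d);h=cv2.cvtColor(b,cv2.COLOR_RGB2HSV)
m=((h[...,0]<8)|(h[...,0]>172))&(h[...,1]>150)&(h[...,2]>90)&(abs(w[...,0]-.52)<.05)&(abs(w[...,1]+.27)<.05)&(w[...,2]>.12)&(w[...,2]<.16)
print("red",m.sum(),w[m].min(0),w[m].max(0))
d=np.load("top1.npy");w=world("top",d);h=cv2.cvtColor(cv2.imread("pics/top1.png"),cv2.COLOR_BGR2HSV)
m=(h[...,0]>100)&(h[...,0]<130)&(h[...,1]>150)&(w[...,2]>.15)&(w[...,0]<.55)&(w[...,0]>.3)&(abs(w[...,1]+.15)<.12)
print("box",cv2.boxPoints(cv2.minAreaRect(w[m][:,:2].astype(np.float32))),w[m][:,2].max())
E
```

```text
time: 10.4
tool_pos: [0.4985, -0.2517, 0.2505]
tool_rot: [-0.0, 0.621, 0.784, 0.0]
contact_force: [0.2, 0.3, 0.1]
gripper_width: -0.004
grasp_force: 0.0
time: 10.6
tool_pos: [0.4991, -0.252, 0.2504]
tool_rot: [0.0, 0.621, 0.784, 0.0]
contact_force: [-0.2, -1.3, 0.6]
gripper_width: 0.001
grasp_force: 0.0
red 171 [ 0.48915868 -0.29489426  0.1360118 ] [ 0.54187065 -0.27107393  0.15224438]
box [[ 0.3538469  -0.05263924]
 [ 0.35514158 -0.19783117]
 [ 0.50141644 -0.19652686]
 [ 0.5001218  -0.05133493]] 0.9508485970867753
```

```bash
python3 -m inch '[[[0,0,0.03],[0,0,0],0],[[0,0,0.03],[0,0,0],0],[[0,0,0.02],[0,0,0],0],[[0,0,0.012],[0,0,0],0],[[0,0,0],[0,0,0],0]]'
python3 -m inch '[[[-0.005,0,0],[0,0,0],0],[[-0.004,0,0],[0,0,0],0],[[-0.002,0,0],[0,0,0],0],[[-0.002,0,0],[0,0,0],0]]'
python3 - <<'E'
from h import *
b,d=snap("side","side6")
cv2.imwrite("pics/c6.png",cv2.resize(b[140:320,220:380,::-1],(534,600),interpolation=cv2.INTER_CUBIC))
E
```

```text
time: 11.15
tool_pos: [0.4992, -0.2526, 0.1565]
tool_rot: [-0.002, 0.621, 0.784, -0.0]
contact_force: [-0.0, 0.4, 0.3]
gripper_width: 0.003
grasp_force: 0.0
time: 11.55
tool_pos: [0.5029, -0.2658, 0.1594]
tool_rot: [0.001, 0.621, 0.784, 0.0]
contact_force: [0.2, -0.3, 0.6]
gripper_width: -0.005
grasp_force: 0.0
```

View pics/c6.png

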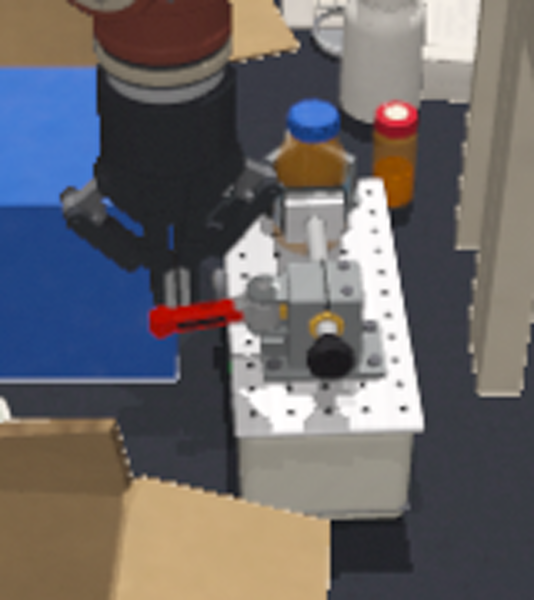

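The finger at (175,290) is right behind the middle of the lever and clear of the box. I'll swing it about the pivot in small arcs, with the tool turning along.

```bash
python3 -m inch '[[[-0.0015,-0.0015,0.003],[0,0,0],0],[[-0.0026,-0.0008,0],[0,0,-0.05],0],[[-0.0026,-0.0008,0],[0,0,-0.05],0],[[-0.0026,-0.0008,0],[0,0,-0.05],0],[[-0.0026,-0.0008,0],[0,0,-0.05],0]]'
```

```text
time: 12.1
tool_pos: [0.5008, -0.2761, 0.1551]
tool_rot: [-0.002, 0.539, 0.843, 0.001]
contact_force: [-2.0, 6.1, 3.6]
gripper_width: 0.001
grasp_force: 3.0
```

```bash
cat >> h.py <<'E'
def lev():
    s=manip.state();T=s["tool_pos"][:2]-np.array([.5563,-.2719]);r=np.hypot(*T)
    q=s["tool_rot"];yaw=2*np.arctan2(q[2],q[1])
    c=.0165;th=np.arctan2(T[1],T[0])%(2*np.pi)+np.arcsin(c/r)-np.radians(193.0)
    print("lever~",round(th,3),"toolturn",round(yaw-np.radians(103),3),"r",round(r,4),"F",np.round(s["contact_force"],1))
E
python3 -m inch '[[[-0.0026,-0.0008,0],[0,0,-0.05],0],[[-0.0026,-0.0008,0],[0,0,-0.05],0],[[-0.0026,-0.0008,0],[0,0,-0.05],0],[[-0.0026,-0.0008,0],[0,0,-0.05],0]]'|grep cont
python3 -c "from h import *;lev()"
python3 -m inch '[[[-0.0026,-0.0008,0],[0,0,-0.05],0],[[-0.0026,-0.0008,0],[0,0,-0.05],0],[[-0.0026,-0.0008,0],[0,0,-0.05],0],[[-0.0026,-0.0008,0],[0,0,-0.05],0]]'|grep cont
python3 -c "from h import *;lev()"
```

```text
contact_force: [-4.9, 9.8, 4.6]
lever~ 0.327 toolturn 0.407 r 0.0557 F [-4.9  9.8  4.6]
contact_force: [-7.4, 9.1, 7.4]
lever~ 0.512 toolturn 0.607 r 0.0558 F [-7.4  9.1  7.4]
```

```bash
python3 -m inch '[[[-0.0026,-0.0008,0],[0,0,-0.05],0],[[-0.0026,-0.0008,0],[0,0,-0.05],0],[[-0.0026,-0.0008,0],[0,0,-0.05],0],[[-0.0026,-0.0008,0],[0,0,-0.05],0]]'|grep cont
python3 -c "from h import *;lev()"
python3 -m inch '[[[-0.0026,-0.0008,0],[0,0,-0.05],0],[[-0.0026,-0.0008,0],[0,0,-0.05],0],[[-0.0026,-0.0008,0],[0,0,-0.05],0],[[-0.0026,-0.0008,0],[0,0,-0.05],0]]'|grep cont
python3 -c "from h import *;lev()"
```

```text
contact_force: [-10.8, 7.6, 6.5]
lever~ 0.708 toolturn 0.807 r 0.0559 F [-10.8   7.6   6.5]
contact_force: [-9.1, 3.8, 6.1]
lever~ 0.919 toolturn 1.006 r 0.0556 F [-9.1  3.8  6.1]
```

```bash
python3 -m inch '[[[-0.0026,-0.0008,0],[0,0,-0.05],0],[[-0.0026,-0.0008,0],[0,0,-0.05],0],[[-0.0026,-0.0008,0],[0,0,-0.05],0],[[-0.0026,-0.0008,0],[0,0,-0.05],0]]'|grep cont
python3 -c "from h import *;lev()"
python3 -m inch '[[[-0.0026,-0.0008,0],[0,0,-0.05],0]]'|grep cont
python3 -c "from h import *;lev()"
```

```text
contact_force: [-3.8, 2.5, 2.8]
lever~ 1.147 toolturn 1.206 r 0.055 F [-3.8  2.5  2.8]
contact_force: [-2.4, 0.5, 0.7]
lever~ 1.206 toolturn 1.256 r 0.0548 F [-2.4  0.5  0.7]
```

```bash
python3 -m inch '[[[-0.0015,-0.0004,0],[0,0,-0.03],0],[[-0.0015,-0.0004,0],[0,0,-0.03],0],[[0,0,0],[0,0,0],0]]'|grep cont
python3 -c "from h import *;lev()"
python3 - <<'E'
from h import *
b,d=snap("side","side7");w=world("side",d)
cv2.imwrite("pics/c7.png",cv2.resize(b[140:320,220:380,::-1],(534,600),interpolation=cv2.INTER_CUBIC))
E
```

```text
contact_force: [-0.3, -0.3, -0.4]
lever~ 1.283 toolturn 1.314 r 0.0546 F [-0.3 -0.3 -0.4]
```

View pics/c7.png

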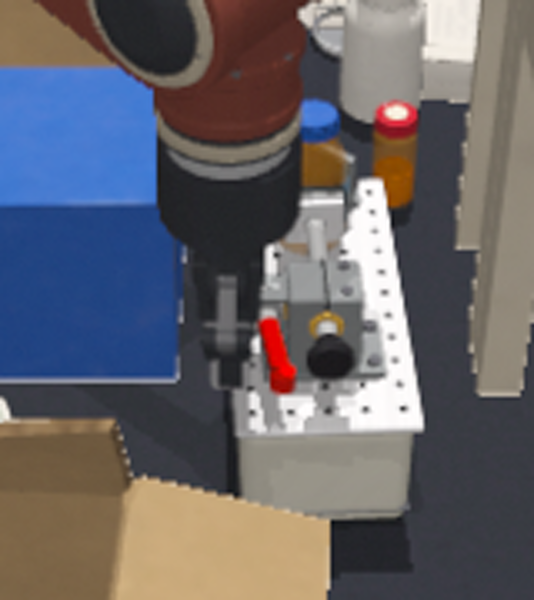

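The lever has snapped over and lies along the rod, (268,325) to (285,378), clear of the finger. I'll back away, rise, and check.

```bash
python3 -m inch '[[[0.01,0,0],[0,0,0],0],[[0.01,0,-0.01],[0,0,0],0],[[0,0,-0.05],[0,0,0],0],[[0,0,-0.05],[0,0,0],0],[[0,0,-0.03],[0,0,0],0],[[0.04,0.03,0],[0,0,0],0],[[0.04,0.03,0],[0,0,0],0],[[0,0,0],[0,0,0],0]]'
python3 - <<'E'
from h import *
for n in("side","top"):
    b,d=snap(n,n+"8");w=world(n,d);h=cv2.cvtColor(b,cv2.COLOR_RGB2HSV)
    m=((h[...,0]<8)|(h[...,0]>172))&(h[...,1]>150)&(h[...,2]>90)&(abs(w[...,0]-.55)<.05)&(abs(w[...,1]+.3)<.06)&(w[...,2]>.125)&(w[...,2]<.165)
    if m.sum()>5:
        f=cv2.fitLine(w[m][:,:2].astype(np.float32),cv2.DIST_HUBER,0,.01,.01).ravel(); print(n,"red",m.sum(),w[m].mean(0).round(3),"angle",(np.degrees(np.arctan2(w[m][:,1].mean()+.2719,w[m][:,0].mean()-.5563))%360-193)*np.pi/180,f.round(3))
    m=(h[...,0]>100)&(h[...,0]<130)&(h[...,1]>130)&(abs(w[...,0]-.587)<.04)&(w[...,2]>.18)&(abs(w[...,1]+.155)<.04); print("cap",m.sum(),w[m].mean(0).round(4) if m.any() else 0)
a=cv2.imread("pics/side8.png")[140:320,220:380];b=cv2.imread("pics/top8.png")[110:290,230:390]
cv2.imwrite("pics/c8.png",np.hstack([cv2.resize(x,(400,450),interpolation=cv2.INTER_CUBIC) for x in(a,b)]))
E
```

```text
time: 15.35
tool_pos: [0.4338, -0.2562, 0.2941]
tool_rot: [-0.001, 0.015, 1.0, 0.001]
contact_force: [-0.0, -0.5, -0.8]
gripper_width: -0.001
grasp_force: 0.0
side red 145 [ 0.562 -0.318  0.147] angle 1.4640000001724287 [ 0.174 -0.985  0.562 -0.318]
cap 154 [ 0.5868 -0.16    0.1955]
top red 9 [ 0.572 -0.334  0.15 ] angle 1.5948634765910419 [ 0.671  0.741  0.572 -0.334]
cap 163 [ 0.5886 -0.1556  0.1987]
```

View pics/c8.png

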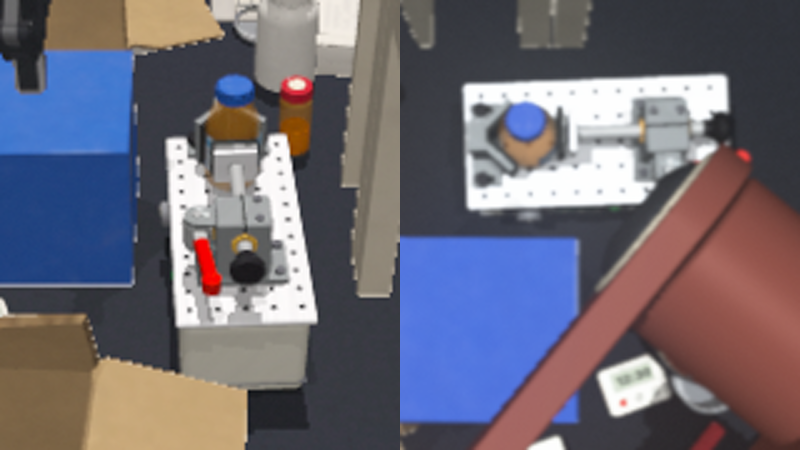

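Side view: the lever (205,262) lies at 280°, its stop. The bottle stands upright in the V with the jaw on it, and the other things haven't moved. Handing in.

```bash
python3 -c "
from plant import manip
print(manip.job_done())"
```

```text
the job is handed in; nothing more can be done
None
```

The job is handed in: the bottle is seated upright in the V-rest with about 6–7 N estimated from the jaw, and the cam lever is over centre at its stop, at 15 s of the 56 s allowed. The hand-in call gave no verdict.

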